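# Hand a used sample dish in through the return box's flap

## Robot

A 6-joint arm with a two-finger parallel gripper is mounted at the origin on the work surface. World frame = base frame: x ahead of the robot, y to its left, z up, the work surface at z = 0. Lengths are in m, angles in rad, forces in N, time in s.
With the tool pointing down it reaches from about 0.325 to 0.85 m from the base axis. Payload 15.5 kg.
Tool frame: the origin (TCP) lies between the finger pads, 19 mm behind the fingertips; this is the grasp point; z points along the fingers, y is the line along which they close (so a half turn about z gives the same grasp; the last joint's range is limited). The gripper opens to 91 mm and grips with 3 to 60 N. Pads are 32 mm wide; open, the fingers measure 118 mm over their backs; the gripper's body (76 mm by 178 mm) begins 60 mm behind the grasp point.
Start: joints at [-1.355, 0.494, 1.345, -0, 1.302, -0.096], TCP at [0.192, -0.595, 0.233] pointing down, gripper open.
Joint ranges: [-2.91, 2.91], [-0.82, 2.16], [0.22, 2.67], [-1.22, 4.37], [0.12, 2.79], [-3.08, 3.08]. Speed limits (rad/s): [1.89, 1.89, 2.57, 3.01, 3.01, 3.01].

## Interface

Orientations are given as a 3x3 rotation matrix whose columns are the frame's x, y, z axes.
In Python, from plant import observe, capture, camera_params, job_done gives the robot as it stands. The module is installed in compiled form; this text tells all that it offers.
- The arm moves only by the tool send_rows, never from a script. Its argument "rows" is text: rows parted by semicolons, each of 7 numbers parted by spaces: the shift along the tool's x, y, z in mm, then the turn, a rotation vector about the tool's x, y, z in rad, then the closure, from -1 (fully open) to 1 (shut). A call has 1 to 12 rows; each row shifts and turns the commanded pose from where the row before left it, along the tool's axes as they then stand; what a row does not reach is not made up. A row lasts 1/8 s, in which the tool goes at most 62.5 mm and 10.7 degrees, less where a joint would pass 70% of its speed; a pose out of reach is approached as far as the arm can. A call is refused whole if a number of a shift passes 62.5 or a number of a turn 0.188, either way. A call with a gripper value outside its range is refused whole. The fingers move at their own pace and stop on an object; the grip force is fixed at half the most. Time passes only in rows, so rows that do not move let the fingers close. It gives the time, the measured TCP pose, the force, the opening and the grip force at its end, in the units of the state.
- observe(): the state, without advancing time (a new reading comes with each control period).
- capture(name): name is "scene" or "top" or "wrist"; returns the picture (420x560x3 uint8, blue, green, red); there is no depth.
- camera_params(name): a dict with "camera_matrix" (3x3 intrinsics, pixels), "k1" (the pictures are not rectified: a ray, as slopes to the right and down, at radius r is drawn at 1 + k1 r^2 times it, then the intrinsics apply), "rvec" (rotation vector, rad) and "tvec" (3), from world to camera coordinates, as OpenCV has them. Camera axes: x right, y down, z forward; pixel columns grow to the right and rows downward; lengths in m; the calibration is good to about 2 mm. A picture is of the moment at which its call begins: read the wrist's pose just before it. camera_params takes no time and is no camera call; for the wrist camera it gives the pose at the moment of the call.
- job_done(): hands the job in; it is judged then, once.
The state is a dict: "time_s": time; "joint_pos": joint angles; "joint_vel": joint speeds; "joint_torque": joint torques, N m; "eef_pos": TCP position; "eef_rot": TCP orientation; "wrist_force": force on the tool from outside, world axes, zero at the start; "ft_torque": the same for the moment, N m; "grip_width": finger opening in m; "gripper_force": force on a finger pad.
Only numpy, scipy, OpenCV 4.12 (cv2) and the standard library are available. Lean on these libraries where they do the work, as an engineer would, in place of code of your own. Each camera call takes 0.05 s, during which the arm holds its last target. There are 200 camera calls.

## Task

Hand in the used steel dish: with your fingertips behind it, gently push it along the loading shelf of the return box and in under the blue flap until it drops down the slide inside. Then draw the fingers back out of the mouth before the flap has swung shut, and leave the flap hanging closed. The dish is only pushed, never pinched, tipped or picked up, and the crucible, the weighing bottle and the reagent jar stay where they are.

Things in the scene. Friction and masses are not known exactly. Their poses are not given: they have to be found in the camera images.
- box: Fixed return box for dishes, cream steel, flat clear hood, 525 long (x) x 330 wide (y) x 237 high. Origin on the bench below the middle of the mouth; x points straight into the mouth (push that way), z up. Loading shelf: bare steel, top 170 above the bench, from x = -240 to the mouth, 324 wide between side flanges 8 high, outer end open. From x = 0 to 282 the box rises 63 to 67 above the shelf.
- mouth (a point): Middle of the mouth's lower edge, on the shelf top, in the mid-plane of the front wall (6 thick), 170 above the box's origin; axes as the box's. The mouth is 140 wide and open from the shelf to 50 above it. The lintel over it is 4 thick (x = 0 to 4), from 50 to 60 above the shelf, and the front wall beside it is as high.
- slide_top (a point): Inner end of the shelf, 10 behind mouth at shelf height. From here a steel slide falls at 55 degrees to the catch bin, its floor 150 below the shelf: once the middle of the dish is past this point it tips and slides down by itself. A used dish already lies in a far corner of the bin.
- flap (a joint): Angle of the blue flap, rad: 0 hanging shut (upright), grows as its lower edge swings inward (+x of the box), stop at 1.35, never outward. Light plate 134 wide x 45 high x 2, 40 g, hinged at its top edge 48 above the shelf, 8 behind mouth; lower edge 3 above the shelf. Opens with under 1 N. Damped: let go at 0.9 rad it is below 0.15 after about 1.8 s, below 0.08 after about 2.5 s.
- flap_edge (a point): Middle of the flap's lower edge, 45 below its hinge.
- dish: Round open dish of stainless steel, the only one on the loading shelf: 80 outside diameter, 22 high, wall 2.5, side nearly upright, 70 to 140 g. Origin at the centre of its underside, z up.
- crucible: White porcelain crucible, 42 across its rim, 34 high, standing on the shelf close to the front wall on one side of the mouth. Origin at the centre of its underside.
- weighing_bottle: Small amber glass jar with a glass cap, 40 across, 45 high, standing on the shelf close to the front wall on the other side of the mouth. Origin at the centre of its underside.
- reagent_jar: White plastic jar with a blue cap, 68 across, 95 high, on the bench on the left (+y) side of the box's shelf. Origin at the centre of its underside.
Not all that is in view belongs to the job. Several things have the shape of the dish; the one meant has the colours described above.

How it is judged:
On the way, in this order (a step that is already met when the one before it is completed fails the run):
1. the dish stands in the mouth and the flap is pushed open (over 0.35 rad) (value of joint flap above 0.35 rad and x of dish in the frame of box between -0.05 and 0.04 m), for 0.1 s.
2. the dish has gone in past the flap and the fingers are drawn back outside the mouth (tool point 50 mm or more before the front wall) while the flap is still open (over 0.08 rad) (x of dish in the frame of box above 0.05 m and value of joint flap above 0.08 rad and x of the grasp point in the frame of box below -0.05 m), for 0.04 s.
At the end, for the whole second after the job is handed in: The dish lies at rest inside the box, down the slide (its underside at least 40 mm below the shelf, 50 mm or more behind the mouth); the flap hangs shut within 0.08 rad; crucible, weighing bottle and reagent jar are within 20 mm of where they stood (x of dish in the frame of box between 0.05 and 0.28 m and z of dish in the frame of box below 0.13 m and linear speed of dish below 0.02 m/s and value of joint flap below 0.08 rad and distance of each of crucible, weighing_bottle, reagent_jar from where it was at the start of the episode below 0.02 m); the robot touches nothing.
It fails at once if the dish is lifted or tipped on the shelf (more than 12 mm up, or tilted over 0.35 rad, before it is through the mouth) (z of dish in the frame of box above 0.182 m or (angle between dish's own z axis and vertical above 0.35 rad and x of dish in the frame of box below 0 m)).
It fails at once if the dish is pinched or squeezed (fingers press on it with more than 15 N) (contact force between the fingers and dish above 15 N).
It fails at once if the dish is flung (faster than 0.35 m/s on the shelf) (linear speed of dish above 0.35 m/s and x of dish in the frame of box below 0 m).
It fails at once if a bystander is pushed away or knocked over (distance of any of crucible, weighing_bottle, reagent_jar from where it was at the start of the episode above 0.02 m or angle between any of crucible, weighing_bottle, reagent_jar's own z axis and vertical above 0.5 rad).
It also fails if it takes over 38 s, if anything falls off the work surface, if the arm or the gripper's body presses on something with over 40 N, if the wrist force passes 120 N, or if a joint passes its speed limit or range.

## Working session

There is one attempt and no reset: what is moved stays moved. The work goes in short steps, Python scripts to look and compute and a tool call to move; the robot and the scene stay as the last step left them, time stands still between calls to the robot, and variables do not carry over. Pictures are saved under pics/ and viewed, at most 10 in all, crops included, and the job is handed in when it is done.

Besides the shell and the picture viewer there is one more tool, called after "Emit:" as a command line: name --argument value ..., lists and objects as JSON in quotes. send_rows: Moves the arm, as the interface text tells. Its arguments: {"type":"object","properties":{"rows":{"type":"string"}},"required":["rows"]}

```bash
mkdir -p pics
cat > h.py <<'E'
import numpy as np, cv2
from plant import observe, capture, camera_params
def ray(n,px,P=None):
    P=P or camera_params(n); K=np.array(P["camera_matrix"],float); k=P["k1"]
    R,_=cv2.Rodrigues(np.array(P["rvec"],float)); t=np.array(P["tvec"],float).ravel()
    u=cv2.undistortPoints(np.array([[px]],float),K,np.array([k,0,0,0],float)).ravel()
    return -R.T@t, R.T@np.array([u[0],u[1],1])
def onz(n,px,z):
    o,d=ray(n,px); return o+d*(z-o[2])/d[2]
def proj(n,X):
    P=camera_params(n)
    return cv2.projectPoints(np.array(X,float).reshape(-1,1,3),np.array(P["rvec"],float),np.array(P["tvec"],float),np.array(P["camera_matrix"],float),np.array([P["k1"],0,0,0.]))[0].reshape(-1,2)
E
python3 - <<'E'
from h import *
for n in ("scene","top"):
    cv2.imwrite(f"pics/{n}0.png",capture(n))
    P=camera_params(n);print(n,ray(n,(280,210)),P["camera_matrix"],P["k1"])
s=observe();print(s["time_s"],s["eef_pos"],s["eef_rot"],s["grip_width"])
E
```

```text
scene (array([ 1.12127242, -0.44745729,  0.70209052]), array([-0.60479835,  0.54296712, -0.58270995])) [[444.65962347   0.         282.13084471]
 [  0.         444.65962347 205.08339611]
 [  0.           0.           1.        ]] -0.042857842773970554
top (array([0.34047192, 0.11950875, 1.26753753]), array([ 0.16454753, -0.00327366, -0.98648057])) [[528.86401532   0.         286.17936151]
 [  0.         528.86401532 204.87233586]
 [  0.           0.           1.        ]] 0.026682263311153805
0.1 [ 0.19166352 -0.59455231  0.23220255] [[ 9.51783646e-01  3.06770025e-01 -2.06695928e-04]
 [ 3.06770066e-01 -9.51783051e-01  1.07240372e-03]
 [ 1.32251634e-04 -1.08410444e-03 -9.99999404e-01]] 0.09125617194236281
```

View pics/scene0.png

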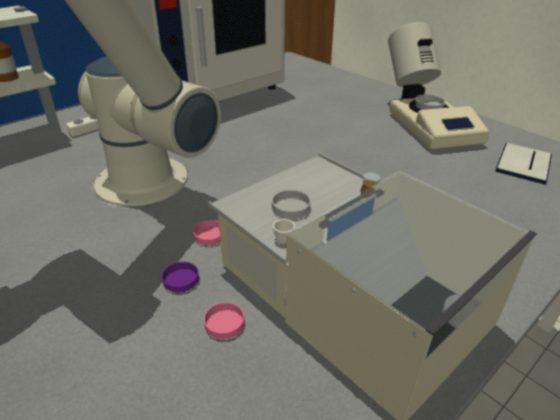

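View pics/top0.png

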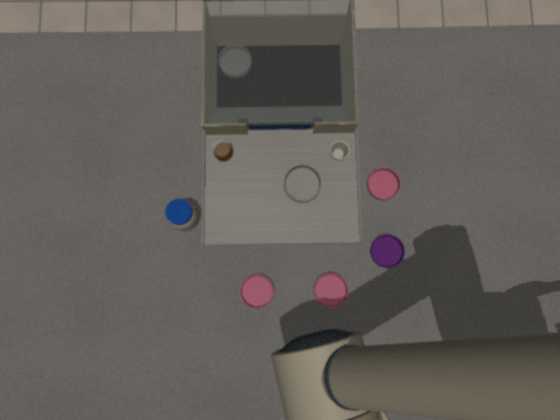

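The top view has world +x up and +y to the left. The shelf spans about (205..358, 130..243), the mouth with the blue flap is at about (247..315, 126), and the steel dish is at (302,184). The amber bottle is at (223,151), the crucible at (339,151) and the jar at (180,213). Next I'll enlarge the shelf area.

Run:
```python
from h import *
im=cv2.imread("pics/top0.png")
cv2.imwrite("pics/c.png",cv2.resize(im[105:255,190:370],None,fx=4.4,fy=4,interpolation=cv2.INTER_CUBIC)[:600,:792])
```

```text
(no output)
```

View pics/c.png

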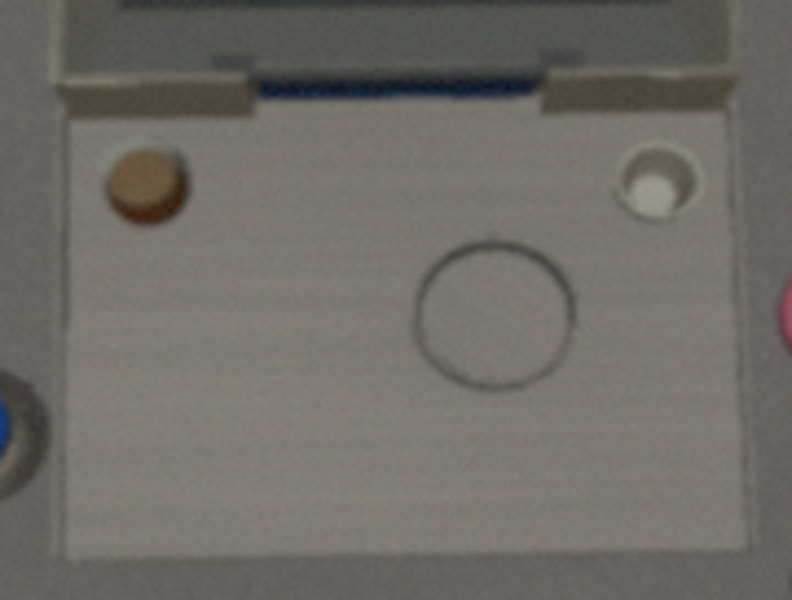

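Run:
```python
from h import *
f=lambda x,y:((x+.5)/4.4+189.5,(y+.5)/4+104.5)
for nm,p,z in [("outL",(66,557),.17),("outR",(747,550),.17),("wallL",(68,115),.17),("wallR",(728,110),.17),("mL",(256,116),.17),("mR",(542,111),.17),
 ("dish",(494,316),.192),("dL",(414,316),.192),("dR",(575,316),.192),("dT",(494,240),.192),("dB",(494,390),.192),("cru",(658,182),.204),("bot",(148,186),.215),
 ("topL",(58,84),.23),("topR",(738,75),.23)]:
    print(nm,np.round(onz("top",f(*p),z),4))
print(camera_params("wrist"))
```

```text
outL [0.4554 0.2737 0.17  ]
outR [ 0.4524 -0.0482  0.17  ]
wallL [0.694  0.2738 0.17  ]
wallR [ 0.6909 -0.0497  0.17  ]
mL [0.6918 0.1819 0.17  ]
mR [0.6921 0.0417 0.17  ]
dish [0.5746 0.0693 0.192 ]
dL [0.5753 0.1071 0.192 ]
dR [0.5738 0.031  0.192 ]
dT [0.6153 0.0682 0.192 ]
dB [0.5355 0.0704 0.192 ]
cru [ 0.6418 -0.0097  0.204 ]
bot [0.6409 0.2301 0.215 ]
topL [0.6912 0.27   0.23  ]
topR [ 0.6903 -0.046   0.23  ]
{'camera_matrix': array([[293.6640358 ,   0.        , 279.3710655 ],
       [  0.        , 293.6640358 , 208.92621051],
       [  0.        ,   0.        ,   1.        ]]), 'k1': -0.02933696746529819, 'rvec': array([-2.34418237,  1.70642867,  0.249177  ]), 'tvec': array([-0.62291661, -0.03157688,  0.39227452])}
```

Holding the measurements against the given sizes:

| Quantity | Measured | Given |
|---|---|---|
| Shelf width | 322 mm | 324 mm |
| Mouth width | 140 mm | 140 mm |
| Shelf length | 239 mm | 240 mm |
| Dish diameter | 76–80 mm | 80 mm |

The mouth is at about (0.694, 0.112) with a yaw of about -0.006, and the dish is at (0.5745, 0.069). I'll cradle the dish with the fingers about 60 mm apart.

Emit:
send_rows --rows "0 0 -35 0 0 0.159 -0.32; 0 0 -35 0 0 0.159 -0.32; 16 -33 0 0 0 0 -0.32;16 -33 0 0 0 0 -0.32;16 -33 0 0 0 0 -0.32;16 -33 0 0 0 0 -0.32;16 -33 0 0 0 0 -0.32;16 -33 0 0 0 0 -0.32;16 -33 0 0 0 0 -0.32;16 -33 0 0 0 0 -0.32;16 -33 0 0 0 0 -0.32;16 -33 0 0 0 0 -0.32"

```text
time_s: 1.6
eef_pos: [0.354, -0.2647, 0.3026]
eef_rot: [[1.0, -0.006, -0.0], [-0.006, -1.0, 0.0], [-0.0, -0.0, -1.0]]
wrist_force: [1.1, -0.6, 0.3]
grip_width: 0.0604
gripper_force: 0.0
```

Emit:
send_rows --rows "16 -33 0 0 0 0 -0.32;16 -33 0 0 0 0 -0.32;16 -33 0 0 0 0 -0.32;16 -33 0 0 0 0 -0.32;16 -33 0 0 0 0 -0.32;16 -33 0 0 0 0 -0.32;16 -33 0 0 0 0 -0.32;16 -33 0 0 0 0 -0.32;16 -33 0 0 0 0 -0.32;0 0 0 0 0 0 -0.32;0 0 0 0 0 0 -0.32"

```text
time_s: 2.98
eef_pos: [0.4993, 0.03, 0.3024]
eef_rot: [[1.0, -0.006, -0.001], [-0.006, -1.0, -0.0], [-0.001, 0.0, -1.0]]
wrist_force: [0.6, 0.2, -0.6]
grip_width: 0.0602
gripper_force: 0.0
```

Run:
```python
from h import *
s=observe();print(s["time_s"],s["eef_pos"],s["eef_rot"],s["grip_width"],s["wrist_force"])
cv2.imwrite("pics/w1.png",capture("wrist"))
print(proj("wrist",[[.5746,.0693,.192],[.694,.1118,.17],[.694,.1818,.17],[.694,.0418,.17]]))
```

```text
2.975 [0.49925095 0.03003469 0.30242497] [[ 9.99983032e-01 -5.76818171e-03 -8.14195400e-04]
 [-5.76832130e-03 -9.99983349e-01 -1.69201555e-04]
 [-8.13205857e-04  1.73895225e-04 -9.99999654e-01]] 0.06020885898530652 [ 0.64991185  0.17400785 -0.5855366 ]
[[234.87923301 128.88505304]
 [181.73151547 -17.76873004]
 [ 99.70866995 -15.24638784]
 [265.33229353 -19.15005631]]
```

View pics/w1.png

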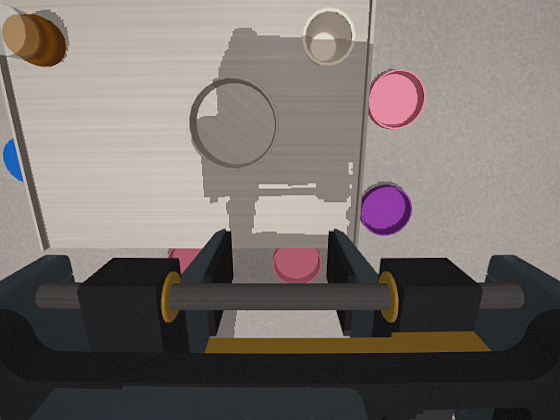

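The wrist view shows the dish rim centred near (234,124). That is about 4 mm further in than the top view gave, so x is about 0.577 and y about 0.070, which agrees well enough. I'll line up behind the dish and go down.

Emit:
send_rows --rows "5 -20 0 0 0 0 -0.32; 5 -20 0 0 0 0 -0.32; 0 0 25 0 0 0 -0.32; 0 0 25 0 0 0 -0.32; 0 0 25 0 0 0 -0.32; 0 0 16 0 0 0 -0.32; 0 0 10 0 0 0 -0.32; 0 0 6 0 0 0 -0.32; 0 0 0 0 0 0 -0.32; 0 0 0 0 0 0 -0.32"

```text
time_s: 4.28
eef_pos: [0.5101, 0.0701, 0.1962]
eef_rot: [[1.0, -0.006, 0.001], [-0.006, -1.0, 0.0], [0.001, -0.0, -1.0]]
wrist_force: [0.2, -0.7, 0.3]
grip_width: 0.06
gripper_force: 0.0
```

Emit:
send_rows --rows "5 0 1 0 0 0 -0.32; 5 0 1 0 0 0 -0.32; 5 0 0 0 0 0 -0.32; 5 0 0 0 0 0 -0.32; 4 0 0 0 0 0 -0.32; 4 0 0 0 0 0 -0.32; 4 -2 0 0 0 0 -0.32; 4 -2 0 0 0 0 -0.32; 4 -2 0 0 0 0 -0.32; 4 -2 0 0 0 0 -0.32; 4 -2 0 0 0 0 -0.32; 0 0 0 0 0 0 -0.32"

```text
time_s: 5.78
eef_pos: [0.5583, 0.0801, 0.1937]
eef_rot: [[1.0, -0.006, 0.0], [-0.006, -1.0, 0.0], [0.0, -0.0, -1.0]]
wrist_force: [0.9, -0.0, 0.2]
grip_width: 0.0603
gripper_force: 0.0
```

Run:
```python
from h import *
s=observe();print(s["time_s"],s["eef_pos"],s["wrist_force"])
a=capture("top")[105:255,190:370]; b=capture("scene")[130:290,200:400]
cv2.imwrite("pics/p2.png",np.hstack([cv2.resize(a,(400,333)),cv2.resize(b,(400,333))]))
e=s["eef_pos"]
print("pred dish px in crops:",(proj("top",[e[0]+.0425,e[1],.192])-[190,105])*2.22,(proj("scene",[e[0]+.0425,e[1],.192])-[200,130])*2+[400,0])
```

```text
5.775 [0.55825761 0.08005167 0.19369121] [ 0.93667746 -0.00294367  0.23934734]
pred dish px in crops: [[236.2256484 147.575581 ]] [[604.44950613 144.03881901]]
```

View pics/p2.png

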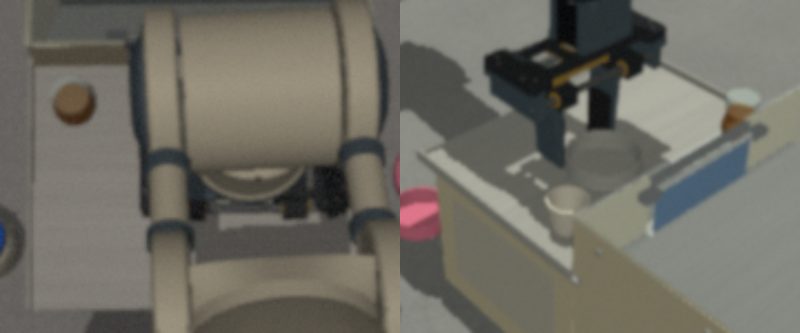

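The dish sits in the cradle where predicted, at about (604,148) in the right half, and both fingers are behind it. I'll carry on along the diagonal toward the mouth axis.

Emit:
send_rows --rows "4 -2.5 0 0 0 0 -0.32; 4 -2.5 0 0 0 0 -0.32; 4 -2.5 0 0 0 0 -0.32; 4 -2.5 0 0 0 0 -0.32; 4 -2.5 0 0 0 0 -0.32; 4 -2.5 0 0 0 0 -0.32; 4 -2.5 0 0 0 0 -0.32; 4 -2.5 0 0 0 0 -0.32; 4 -2.5 0 0 0 0 -0.32; 4 -2.5 0 0 0 0 -0.32; 4 -2.5 0 0 0 0 -0.32; 0 0 0 0 0 0 -0.32"

```text
time_s: 7.38
eef_pos: [0.6024, 0.1073, 0.1937]
eef_rot: [[1.0, -0.006, 0.0], [-0.006, -1.0, 0.0], [0.0, -0.0, -1.0]]
wrist_force: [-0.6, -0.6, 0.0]
grip_width: 0.0603
gripper_force: 0.0
```

Run:
```python
from h import *
s=observe();print(s["time_s"],s["eef_pos"],s["wrist_force"])
e=s["eef_pos"]
b=capture("scene")[130:290,200:400]; w=capture("wrist")
cv2.imwrite("pics/p3.png",np.hstack([cv2.resize(w,(400,333)),cv2.resize(b,(400,333))]))
print("pred:",proj("wrist",[e[0]+.0425,e[1],.192])*400/560,(proj("scene",[e[0]+.0425,e[1],.192])-[200,130])*2+[400,0])
print(proj("wrist",[[.694,.1818,.17],[.694,.0418,.17]])*400/560)
```

```text
7.375 [0.60242015 0.10729839 0.19369308] [-0.60792287 -0.63027755  0.03617283]
pred: [[201.00605458 139.65724661]] [[654.84920312 152.7560297 ]]
[[107.0187852   73.72379257]
 [283.09823661  72.54770952]]
```

View pics/p3.png

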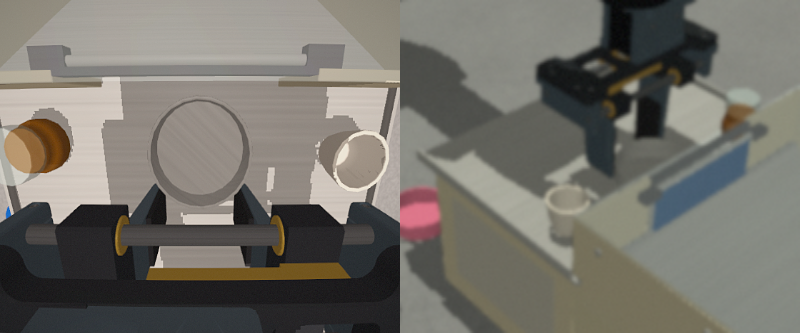

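The dish is cradled with its rim centre near (199,151), and the mouth edges are near columns 107 and 280. It is in line to within about 4 mm, so I'll push straight in.

Emit:
send_rows --rows "4 -0.8 0 0 0 0 -0.32; 4 -0.8 0 0 0 0 -0.32; 4 -0.8 0 0 0 0 -0.32; 4 -0.8 0 0 0 0 -0.32; 4 -0.8 0 0 0 0 -0.32; 4 -0.8 0 0 0 0 -0.32; 4 0 0 0 0 0 -0.32; 4 0 0 0 0 0 -0.32; 4 0 0 0 0 0 -0.32; 4 0 0 0 0 0 -0.32; 4 0 0 0 0 0 -0.32; 4 0 0 0 0 0 -0.32"

```text
time_s: 8.98
eef_pos: [0.6504, 0.1116, 0.1937]
eef_rot: [[1.0, -0.006, 0.0], [-0.006, -1.0, -0.0], [0.0, 0.0, -1.0]]
wrist_force: [-0.8, -0.4, 0.4]
grip_width: 0.0601
gripper_force: 0.6
```

Run:
```python
from h import *
s=observe();print(s["time_s"],s["eef_pos"],s["wrist_force"])
b=capture("scene")[130:290,240:440]; w=capture("wrist")
cv2.imwrite("pics/p4.png",np.hstack([cv2.resize(w,(400,333)),cv2.resize(b,(400,333))]))
```

```text
8.975 [0.65038083 0.11157574 0.1937396 ] [-0.81597841 -0.43980061  0.41228686]
```

View pics/p4.png

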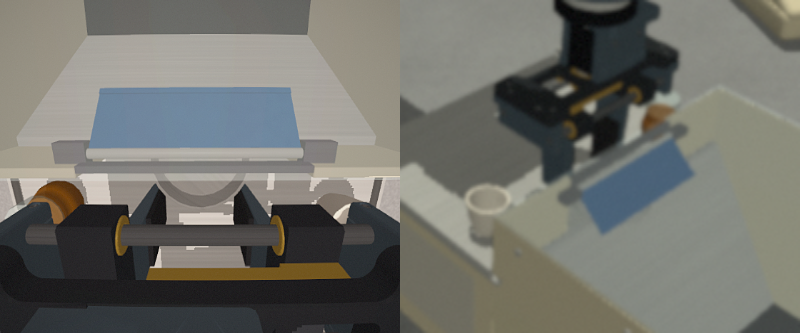

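The flap plate (wrist columns 90–300, rows 88–155) is swung well open, with the dish in the mouth under it. I'll push the last 21 mm, wait briefly and draw back.

Emit:
send_rows --rows "4 0 0 0 0 0 -0.32; 4 0 0 0 0 0 -0.32; 4 0 0 0 0 0 -0.32; 4 0 0 0 0 0 -0.32; 3 0 0 0 0 0 -0.32; 2 0 0 0 0 0 -0.32; 0 0 0 0 0 0 -0.32; 0 0 0 0 0 0 -0.32; -20 0 0 0 0 0 -0.32; -20 0 0 0 0 0 -0.32; -20 0 0 0 0 0 -0.32"

```text
time_s: 10.45
eef_pos: [0.6105, 0.1118, 0.1937]
eef_rot: [[1.0, -0.006, 0.0], [-0.006, -1.0, 0.0], [0.0, -0.0, -1.0]]
wrist_force: [-0.3, 0.1, 0.3]
grip_width: 0.0603
gripper_force: 0.0
```

Run:
```python
from h import *
s=observe();print(s["time_s"],s["eef_pos"],s["wrist_force"])
b=capture("scene")[150:390,250:550]; w=capture("wrist")
cv2.imwrite("pics/p5.png",np.hstack([cv2.resize(w,(400,333)),cv2.resize(b,(400,333))]))
```

```text
10.45 [0.61052054 0.11182946 0.19371027] [-0.27824982  0.12483044  0.27747485]
```

View pics/p5.png

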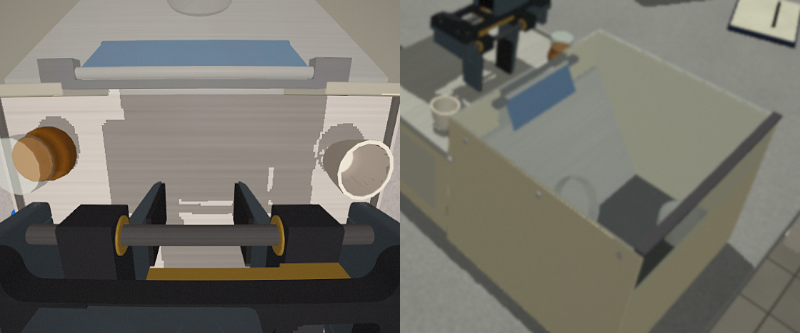

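The dish has slid down to near the bin, at (577,200) in the right half. The flap is still open and the fingers are 83 mm outside the mouth. I'll back off clear of everything and wait for the flap to close.

Emit:
send_rows --rows "-15 0 0 0 0 0 -0.32; -15 0 0 0 0 0 -0.32; 0 0 -20 0 0 0 -0.32; 0 0 -20 0 0 0 -0.32; 0 0 0 0 0 0 -0.32; 0 0 0 0 0 0 -0.32; 0 0 0 0 0 0 -0.32; 0 0 0 0 0 0 -0.32; 0 0 0 0 0 0 -0.32; 0 0 0 0 0 0 -0.32; 0 0 0 0 0 0 -0.32; 0 0 0 0 0 0 -0.32"

```text
time_s: 12.05
eef_pos: [0.5811, 0.112, 0.2337]
eef_rot: [[1.0, -0.006, 0.0], [-0.006, -1.0, -0.0], [0.0, 0.0, -1.0]]
wrist_force: [0.9, 0.3, -0.2]
grip_width: 0.0597
gripper_force: 0.0
```

Emit:
send_rows --rows "0 0 0 0 0 0 -0.32; 0 0 0 0 0 0 -0.32; 0 0 0 0 0 0 -0.32; 0 0 0 0 0 0 -0.32; 0 0 0 0 0 0 -0.32; 0 0 0 0 0 0 -0.32; 0 0 0 0 0 0 -0.32; 0 0 0 0 0 0 -0.32; 0 0 0 0 0 0 -0.32; 0 0 0 0 0 0 -0.32; 0 0 0 0 0 0 -0.32; 0 0 0 0 0 0 -0.32"

```text
time_s: 13.55
eef_pos: [0.5811, 0.112, 0.2337]
eef_rot: [[1.0, -0.006, 0.0], [-0.006, -1.0, -0.0], [0.0, 0.0, -1.0]]
wrist_force: [-0.0, 0.1, 0.4]
grip_width: 0.0603
gripper_force: 0.0
```

Emit:
send_rows --rows "0 0 0 0 0 0 -0.32; 0 0 0 0 0 0 -0.32; 0 0 0 0 0 0 -0.32; 0 0 0 0 0 0 -0.32; 0 0 0 0 0 0 -0.32; 0 0 0 0 0 0 -0.32; 0 0 0 0 0 0 -0.32; 0 0 0 0 0 0 -0.32; 0 0 0 0 0 0 -0.32; 0 0 0 0 0 0 -0.32; 0 0 0 0 0 0 -0.32; 0 0 0 0 0 0 -0.32"

```text
time_s: 15.05
eef_pos: [0.5811, 0.112, 0.2337]
eef_rot: [[1.0, -0.006, -0.0], [-0.006, -1.0, 0.0], [-0.0, -0.0, -1.0]]
wrist_force: [0.2, -0.3, 0.1]
grip_width: 0.0603
gripper_force: 0.0
```

Run:
```python
from h import *
s=observe();print(s["time_s"],s["eef_pos"],s["wrist_force"])
b=capture("scene")[150:390,250:550]; w=capture("top")[0:240,180:480]
cv2.imwrite("pics/p6.png",np.hstack([cv2.resize(w,(400,333)),cv2.resize(b,(400,333))]))
```

```text
15.05 [0.58110921 0.11202172 0.23372133] [ 0.18273903 -0.25192075  0.08693826]
```

View pics/p6.png

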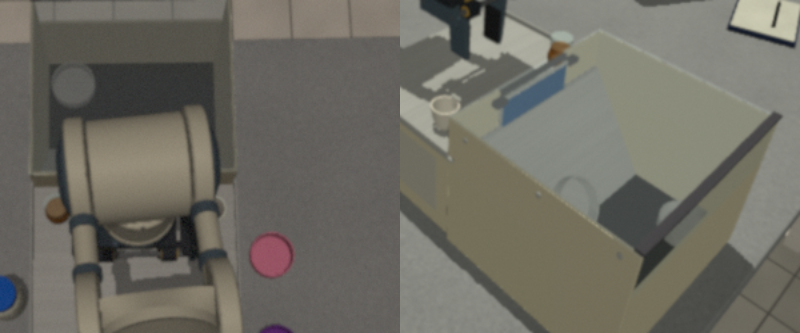

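The flap hangs shut and the dish rests at the foot of the slide, at (577,200) in the right half, in the same place as before. The bystanders haven't moved. I'll check the dish's depth and hand in.

```bash
python3 - <<'E'
from h import *
o,d=ray("scene",(383,294))
for z in (.1,.08,.06,.04):
    p=o+d*(z-o[2])/d[2]; print(np.round(p-[.694,.112,0],3),"slide x",round(.01+(.17-z)/np.tan(np.radians(55)),3))
E
python3 -c "
from plant import job_done
print(job_done())"
```

```text
[ 0.127 -0.032  0.1  ] slide x 0.059
[ 0.117 -0.015  0.08 ] slide x 0.073
[0.107 0.003 0.06 ] slide x 0.087
[0.097 0.02  0.04 ] slide x 0.101
the job is handed in; nothing more can be done
None
```

I pushed the dish in under the flap and it now rests at the foot of the slide, about 0.10 m behind the mouth and well over 40 mm below the shelf. The fingers were out before the flap closed, the flap looks shut, the bystanders look unmoved, and I handed the job in at about 15 s; no verdict came back.

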